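# Release the latched bur cassette and draw it out

### The job

Take the bur cassette with the flat bar grip out of the aluminium dock: push it straight down until its push-push latch lets go, let it spring up, draw it out and stand it upright in the empty wooden tray. Leave the other cassette, the one with the round knob, latched in its bay.

Things in the scene. Friction and masses are not known exactly. Their poses are not given: they have to be found in the camera images.
- bar_cassette: Cassette to take out, loose, 80 to 160 g: black block 44 (x) x 36 (y) x 45 mm high, on it a centred grey bar grip 40 (x) x 14 (y) x 34 high (grip top 79 above origin). Origin: centre of underside, z up; axes parallel to the dock's. Latched, the block is flush with the dock top and cannot be pulled. Pushed 5 mm deeper or more (aim 7 to 8; hard stop at 10; 7 to 12 N) and let go, it is freed.
- knob_cassette: The other cassette, to be left latched: same black block, but with a round grey knob grip, 26 mm diameter x 34 mm high. Origin: centre of the underside. In the other bay.
- dock: Aluminium dock, fixed, 110 (x) x 230 (y) x 70 mm high. Origin: centre of underside, z up. Bays at y = +50 and -50 mm: wells 47 (x) x 39 (y) mm, open above. A cassette may be in either. A latched one has its underside 25 mm above the dock's origin; a freed one springs up in under 1 s to stand 18 mm higher, loose but guided by the well, and lifts straight out.
- tray: Empty shallow tray of light wood, fixed, 130 (its x) x 110 (its y) x 22 mm high, walls and floor 5 mm thick. Origin: centre of its underside, z up, so its inner floor is 5 mm above the origin.

How it is judged:
By the outcome, as a careful person would: the job done as asked, in the order asked, and still so for the second after the job is handed in, with the robot touching nothing.
It also fails if it takes over 45 s, if anything falls off the work surface, if the arm or the gripper's body presses on something with over 40 N, if the wrist force passes 120 N, or if a joint passes its speed limit or range.

### The arm

A 6-joint arm with a two-finger parallel gripper is mounted at the origin on the work surface. World frame = base frame: x ahead of the robot, y to its left, z up, the work surface at z = 0. Lengths are in m, angles in rad, forces in N, time in s.
With the tool pointing down it reaches from about 0.35 to 0.775 m from the base axis. Payload 5.5 kg.
Tool frame: the origin (TCP) lies midway between the tips of the shut fingers; the grasp point (between the pads) lies 19 mm behind it; z points along the fingers, y is the line along which they close (so a half turn about z gives the same grasp; the last joint's range is limited). The gripper opens to 85 mm and grips with 20 to 120 N. Pads are 22 mm wide; open, the fingers measure 114 mm over their backs; the gripper's body (76 mm by 85 mm) begins 54 mm behind the grasp point. The pads swing forward as they close: fully open they stand 13 mm farther back than shut.
Start: joints at [1.048, 0.313, 0.046, 1.304, 0, 1.431], TCP at [0.215, 0.533, 0.231] pointing down, gripper open.
Joint ranges: [-2.76, 2.76], [-0.86, 1.69], [-1.03, 1.26], [-2.2, 2.34], [-1.47, 1.5], [-3.14, 3.14]. Speed limits (rad/s): [2.57, 2.57, 3.14, 3.14, 3.14, 3.14].

### API

Orientations are given as a unit quaternion [w, x, y, z].
In Python, from workcell import env gives the robot as it stands.
- The arm moves only by the tool move_arm, never from a script. Its argument "targets" is a list of rows, each a list of 3 entries, a list of its own where there are three numbers: the shift along the tool's x, y, z in mm, then the turn, a rotation vector about the tool's x, y, z in units of 10 degrees (1.0 is 10 degrees), then the closure, from -1 (fully open) to 1 (shut). In form: [[[dx, dy, dz], [ax, ay, az], gripper], ...]. A call has 1 to 5 rows; each row is the pose to reach, as a shift and turn from the pose commanded when the call began, along the tool's axes at that moment; what a row does not reach only later rows make up. A row lasts 1/8 s, in which the tool goes at most 62.5 mm and 10.7 degrees, less where a joint would pass 70% of its speed; a pose out of reach is approached as far as the arm can. A call with a gripper value outside its range is refused whole. The fingers move at their own pace and stop on an object; "squeeze" is the grip in N (left out, the last holds). Time passes only in rows, so rows that repeat a pose let the fingers close. It gives the time, the measured TCP pose, the force, the opening and the grip force at its end, in the units of the state.
- env.get_state(): the state, without advancing time (a new reading comes with each control period).
- env.read_camera(name): name is "scene" or "top"; returns a dict with "pixels" (400x640x3 uint8, red, green, blue), "fovy" (degrees; the focal length in pixels is half the picture's height over the tangent of half this angle, whatever the lens; pixels are square), "cx", "cy" (the principal point, pixels), "dist_coeffs" ([k1, k2, p1, p2, k3] as OpenCV has them; the pictures are not rectified), "extrinsics" (4x4, takes a point from world to camera coordinates). Camera axes: x right, y up, looking along -z (the intrinsics and any distortion apply to the point x, -y, -z); pixel columns grow to the right and rows downward; lengths in m; the calibration is good to about 2 mm. A picture is of the moment at which its call begins. There is no depth.
- env.hand_in(): hands the job in; it is judged then, once.
Trained networks look in a picture, given as the dict that the camera call returned (one of the last four; its "shot" number tells which), for a name from the list of things; names that differ only in an ending like _2 or _b are one class to them, and where a whole thing is asked for, a point or a joint stands for the part that bears it (a point fixed in the world has none). Each returns a list of dicts, best first, with "confidence" (0 to 1); they miss things now and then, are a little off and sometimes report something else, mostly with a low value. They report only what shows in the picture. A call takes as long as a camera call.
- env.spot_in(thing, picture): "centre" ([x, y, z] in m, in world coordinates, good to about 4 mm: the middle of the surface that is visible of it).
- env.regions_of(thing, picture): "mask" (400x640 bool, what is visible of it).
- env.landmark_of(thing, picture): "centre" ([x, y, z] in m, in world coordinates, good to about 4 mm: a listed point, or the origin of a listed thing).
The state is a dict: "clock": time; "joint_pos": joint angles; "qvel": joint speeds; "tau": joint torques, N m; "tcp_pos": TCP position; "orientation": TCP orientation; "wrist_force": force on the tool from outside, world axes, zero at the start; "ft_torque": the same for the moment, N m; "finger_gap": finger opening in m; "grip_force": force on a finger pad.
Only numpy, scipy, OpenCV 4.12 (cv2) and the standard library are available. Lean on these libraries where they do the work, as an engineer would, in place of code of your own. Each camera call takes 0.05 s, during which the arm holds its last target. There are 200 camera calls.

## Working session

There is one attempt and no reset: what is moved stays moved. The work goes in short steps, Python scripts to look and compute and a tool call to move; the robot and the scene stay as the last step left them, time stands still between calls to the robot, and variables do not carry over. Pictures are saved under pics/ and viewed, at most 10 in all, crops included, and the job is handed in when it is done.

Besides the shell and the picture viewer there is one more tool, called after "Emit:" as name(argument=value, ...), one argument or row to a line, values as JSON. move_arm: Moves the arm, as the interface text tells. Its arguments: {"type":"object","properties":{"targets":{"type":"array","items":{"type":"array"}},"squeeze":{"type":"number"}},"required":["targets"]}

```bash
mkdir -p pics; cat > h.py <<'E'
import numpy as np, cv2
from workcell import env
def proj(p,c):
    P=c["extrinsics"]@np.append(p,1); f=200/np.tan(np.radians(c["fovy"])/2)
    K=np.array([[f,0,c["cx"]],[0,f,c["cy"]],[0,0,1]])
    q=np.array([[P[0],-P[1],-P[2]]])
    return cv2.projectPoints(q,np.zeros(3),np.zeros(3),K,np.array(c["dist_coeffs"],float))[0].ravel()
def ray_at_z(uv,z,c):
    f=200/np.tan(np.radians(c["fovy"])/2)
    K=np.array([[f,0,c["cx"]],[0,f,c["cy"]],[0,0,1]])
    u=cv2.undistortPoints(np.array([[uv]],float),K,np.array(c["dist_coeffs"],float)).ravel()
    E=np.array(c["extrinsics"]);R=E[:3,:3];o=-R.T@E[:3,3]
    d=R.T@np.array([u[0],-u[1],-1]); return o+d*(z-o[2])/d[2]
E
python3 - <<'E'
from h import *
s=env.get_state();print(s["clock"],s["tcp_pos"],s["orientation"],s["finger_gap"])
ims=[]
for n in("scene","top"):
    c=env.read_camera(n);ims.append(c["pixels"][:,:,::-1])
    cv2.imwrite(f"pics/{n}0.png",ims[-1])
    for t in("bar_cassette","knob_cassette","dock","tray"):
        for r in env.landmark_of(t,c)[:2]:print(n,t,"lm",np.round(r["centre"],4),round(r["confidence"],2))
        for r in env.regions_of(t,c)[:1]:
            m=r["mask"].astype(np.uint8);k=cv2.findContours(m,0,2)[0];k=max(k,key=cv2.contourArea)
            print("  rect",cv2.minAreaRect(k),round(r["confidence"],2))
E
```

```text
0.0 [0.21454006 0.53292703 0.23039943] [-2.79262246e-04  1.90228611e-01  9.81739398e-01 -8.66984268e-04] 0.08556269181339293
  rect ((209.90000915527344, 185.3000030517578), (22.807889938354492, 25.491174697875977), 63.43495178222656) 0.75
scene knob_cassette lm [ 0.5921 -0.0149  0.0204] 0.65
  rect ((256.496826171875, 197.41082763671875), (22.178272247314453, 24.322736740112305), 16.389541625976562) 0.97
scene dock lm [ 0.5776 -0.0611  0.    ] 0.59
  rect ((232.85028076171875, 213.35525512695312), (138.1168670654297, 68.97533416748047), 15.422160148620605) 0.91
scene tray lm [0.5498 0.3087 0.003 ] 0.63
  rect ((233.39102172851562, 211.85813903808594), (138.17698669433594, 68.2981948852539), 16.927513122558594) 0.74
top bar_cassette lm [ 0.5647 -0.1143  0.0287] 0.77
  rect ((405.0243225097656, 191.54595947265625), (18.453889846801758, 24.262086868286133), 17.10272979736328) 0.81
top knob_cassette lm [ 0.5935 -0.0177  0.0281] 0.88
top knob_cassette lm [ 0.5661 -0.1143  0.0265] 0.49
top dock lm [ 5.755e-01 -6.480e-02  5.000e-04] 0.67
  rect ((380.4913024902344, 188.291259765625), (114.34323120117188, 59.490196228027344), 16.03994369506836) 0.8
top tray lm [ 0.5477  0.3106 -0.0014] 0.79
  rect ((202.03448486328125, 199.41378784179688), (54.22303771972656, 62.39363098144531), 21.801406860351562) 0.89
```

View pics/top0.png

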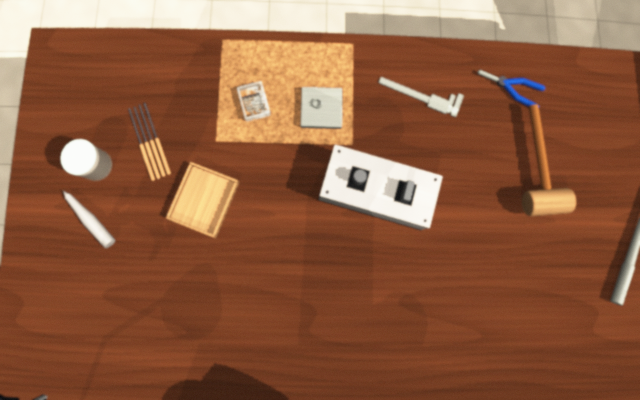

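View pics/scene0.png

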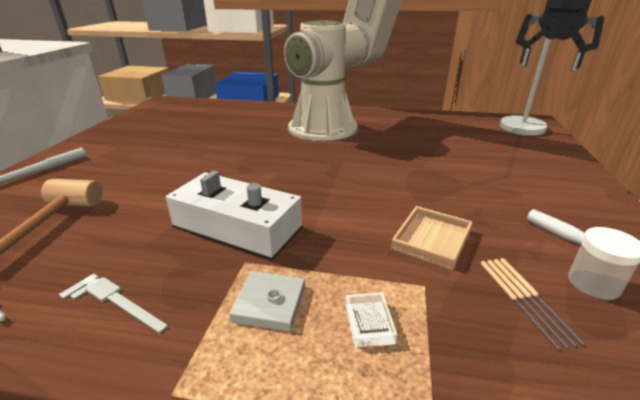

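The top view shows the dock with the bar cassette at about (405,190), the knob at (358,177) and the tray at (202,200). The scene view agrees. Next I fit the dock and tray poses.

```bash
cat >> h.py <<'E'
from scipy.optimize import minimize
def hullmask(p,dims,c):
    x,y,a=p;R=np.array([[np.cos(a),-np.sin(a)],[np.sin(a),np.cos(a)]])
    P=[np.append(R@[sx*dims[0]/2,sy*dims[1]/2]+[x,y],z) for sx in(-1,1) for sy in(-1,1) for z in(0,dims[2])]
    q=np.array([proj(v,c) for v in P]);m=np.zeros((400,640),np.uint8)
    h=cv2.convexHull(np.round(q*16).astype(np.int32));cv2.fillConvexPoly(m,h,1,shift=4);return m
def fit(dims,p0,views):
    def cost(d):
        p=p0+np.array(d)*[.001,.001,.01]; s=0
        for c,m in views:
            h=hullmask(p,dims,c);s+=1-(h&m).sum()/(h|m).sum()
        return s
    r=minimize(cost,[0,0,0],method="Nelder-Mead",options=dict(initial_simplex=[[0,0,0],[8,0,0],[0,8,0],[0,0,8]],xatol=.05))
    return p0+r.x*[.001,.001,.01],r.fun
def tool(dw,q):
    from scipy.spatial.transform import Rotation as Ro
    return 1000*Ro.from_quat([q[1],q[2],q[3],q[0]]).inv().apply(dw)
E
python3 - <<'E'
from h import *
s=env.get_state();C={n:env.read_camera(n) for n in("scene","top")}
def gm(t,n,near):
    best=None
    for r in env.regions_of(t,C[n]):
        m=r["mask"].astype(np.uint8);k=np.argwhere(m).mean(0)[::-1]
        if np.hypot(*(k-proj(near,C[n])))<20:
            h=np.zeros_like(m);cv2.fillConvexPoly(h,cv2.convexHull(np.argwhere(m)[:,::-1].astype(np.int32)),1);return h
    print("none",t,n)
for t,dims,p0 in(("dock",(.11,.23,.07),[.5765,-.063,-.288]),("tray",(.13,.11,.022),[.549,.3095,-.38])):
    V=[(C[n],gm(t,n,[p0[0],p0[1],.03])) for n in C];V=[v for v in V if v[1] is not None]
    for W in [V]+([[v] for v in V] if len(V)>1 else []):
        p,f=fit(dims,np.array(p0),W);print(t,p.round(4),round(f,3))
    if t=="dock":
        a=p[2];p,f=fit(dims,np.array(p0),V);a=p[2]
        b=p[:2]+np.array([np.sin(a),-np.cos(a)])*.05;print("bar",b,"turn deg about world z",np.degrees(a))
        print("tool shift",tool(np.append(b,.16)-s["tcp_pos"],s["orientation"]))
for n in C:
  for r in env.spot_in("bar_cassette",C[n])[:2]:print(n,"spot",np.round(r["centre"],4),r["confidence"])
E
```

```text
dock [ 0.5802 -0.0627 -0.2577] 0.055
dock [ 0.5808 -0.0628 -0.2604] 0.013
dock [ 0.5789 -0.0627 -0.2653] 0.039
bar [ 0.56743101 -0.11107392] turn deg about world z -14.762330695125915
tool shift [-567.8229983  -466.14678304   71.31573388]
tray [ 0.5487  0.3101 -0.3442] 0.053
tray [ 0.549   0.3092 -0.3398] 0.029
tray [ 0.5485  0.3097 -0.3419] 0.019
scene spot [ 0.5719 -0.1089  0.086 ] 0.55
top spot [ 0.5644 -0.1105  0.072 ] 0.92
```

Emit:
move_arm(
  targets=[
    [[-57,-47,7],[0,0,-0.7],1],
    [[-100,-82,13],[0,0,-0.7],1],
    [[-142,-117,18],[0,0,-0.7],1],
    [[-185,-152,23],[0,0,-0.7],1],
    [[-228,-187,29],[0,0,-0.7],1],
  ],
  squeeze=40,
)

```text
clock: 1.92
tcp_pos: [0.3572, 0.2733, 0.2025]
orientation: [0.001, 0.13, 0.992, 0.0]
wrist_force: [0.7, 0.2, 0.5]
finger_gap: 0.0001
grip_force: 0.0
```

```bash
cat > d.py <<'E'
import sys;from h import *
s=env.get_state();g=np.array([float(v) for v in sys.argv[1:4]])
q=s["orientation"];from scipy.spatial.transform import Rotation as Ro
y=Ro.from_quat([q[1],q[2],q[3],q[0]]).apply([0,1,0])
print(s["clock"],np.round(s["tcp_pos"],4),"shift",tool(g-s["tcp_pos"],q).round(1),"tool y",np.round(y,3),"turn10",(np.degrees(np.arctan2(y[1],y[0]))-float(sys.argv[4]))/10,"F",np.round(s["wrist_force"],1),s["finger_gap"],np.round(s["joint_pos"],2))
E
python3 d.py .5670 -.1115 .16 75.1
```

```text
1.925 [0.3572 0.2733 0.2025] shift [-301.7 -317.8   42.5] tool y [0.257 0.966 0.001] turn10 -0.0021519653356619982 F [0.7 0.2 0.5] 0.00011354611610685212 [ 0.47  0.08 -0.31  1.17 -0.    0.73]
```

Emit:
move_arm(
  targets=[
    [[-41,-43,5],[0,0,0],1],
    [[-82,-87,10],[0,0,0],1],
    [[-123,-130,15],[0,0,0],1],
    [[-164,-173,20],[0,0,0],1],
    [[-205,-216,25],[0,0,0],1],
  ],
)

```text
clock: 2.55
tcp_pos: [0.4997, 0.0113, 0.1774]
orientation: [0.0, 0.13, 0.992, 0.0]
wrist_force: [1.0, 0.0, 0.2]
finger_gap: 0.0004
grip_force: 0.0
```

Emit:
move_arm(
  targets=[
    [[-35,-36,6],[0,0,0],1],
    [[-65,-70,11],[0,0,0],1],
    [[-92,-97,15],[0,0,0],1],
    [[-97,-102,17],[0,0,0],1],
    [[-97,-102,17],[0,0,0],1],
  ],
)

```text
clock: 3.18
tcp_pos: [0.5659, -0.1103, 0.1599]
orientation: [-0.001, 0.13, 0.991, 0.0]
wrist_force: [-0.5, -0.2, -0.4]
finger_gap: -0.0
grip_force: 0.0
```

```bash
python3 d.py .5670 -.1115 .12 75.1; python3 - <<'E'
from h import *
C={n:env.read_camera(n) for n in("scene","top")}
out=[]
for n in C:
    c=C[n];p=c["pixels"][:,:,::-1].copy();u=proj([.567,-.1115,.09],c).astype(int)
    k=p[u[1]-50:u[1]+50,u[0]-60:u[0]+60];out.append(cv2.resize(k,None,fx=3.3,fy=3.3,interpolation=2))
    for r in env.spot_in("bar_cassette",c)[:1]:print(n,np.round(r["centre"],4),r["confidence"])
    print(n,"tcp",proj(env.get_state()["tcp_pos"],c).round(1),"bar top",proj([.567,-.1115,.104],c).round(1))
cv2.imwrite("pics/a.png",np.hstack(out))
E
```

```text
3.175 [ 0.5659 -0.1103  0.1599] shift [-1.4 -0.9 39.9] tool y [0.258 0.966 0.   ] turn10 -0.007266986057767611 F [-0.5 -0.2 -0.4] -2.5743570546081413e-05 [-0.33  0.35 -0.08  1.14  0.   -0.07]
scene [ 0.5726 -0.1106  0.0866] 0.66
scene tcp [205.6 146.5] bar top [208.9 174.5]
top [ 0.5593 -0.109   0.0718] 0.75
top tcp [414.9 185.2] bar top [409.  189.4]
```

View pics/a.png

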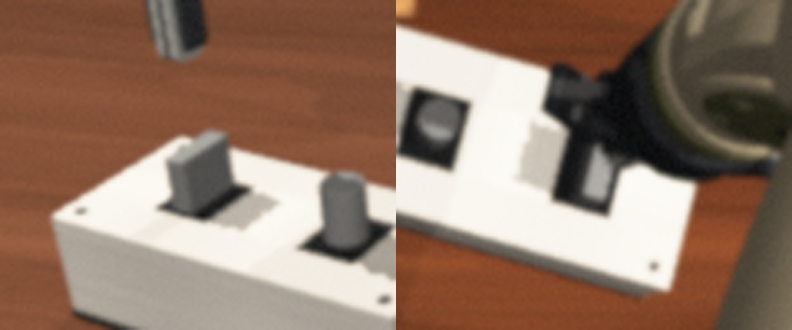

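The scene crop shows the bar top at about (208,176), where the fit predicts it, with the shut fingers above it. I'll descend close to it and compare.

Emit:
move_arm(
  targets=[
    [[-1,-1,20],[0,0,0],1],
    [[-1,-1,40],[0,0,0],1],
    [[-1,-1,48],[0,0,0],1],
    [[-1,-1,48],[0,0,0],1],
  ],
)

```text
clock: 3.88
tcp_pos: [0.5666, -0.1109, 0.1122]
orientation: [-0.0, 0.13, 0.992, 0.0]
wrist_force: [-0.2, 0.9, -0.3]
finger_gap: -0.0002
grip_force: 0.0
```

```bash
python3 d.py .5670 -.1115 .104 75.1; python3 - <<'E'
from h import *
c=env.read_camera("scene");p=c["pixels"][:,:,::-1];u=proj([.567,-.1115,.09],c).astype(int);print(u)
cv2.imwrite("pics/b.png",cv2.resize(p[u[1]-40:u[1]+40,u[0]-50:u[0]+50],None,fx=7,fy=7,interpolation=2))
T=env.get_state()["tcp_pos"];f=lambda q:((proj(q,c)-u+[50,40])*7).round()
print("tcp",f(T),"top",f([.567,-.1115,.104]),"+10mm dock y",f([.567+.00257,-.1115+.00966,.104]))
E
```

```text
3.875 [ 0.5666 -0.1109  0.1122] shift [-0.6 -0.5  8.2] tool y [0.257 0.966 0.   ] turn10 0.0010594352094315696 F [-0.2  0.9 -0.3] -0.0001583248707439573 [-0.33  0.38 -0.16  1.03  0.   -0.07]
[210 181]
tcp [338. 206.] top [342. 235.] +10mm dock y [372. 242.]
```

View pics/b.png

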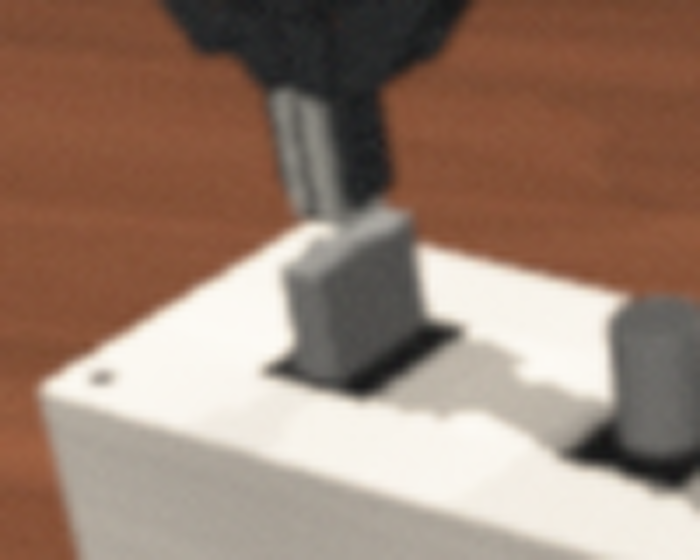

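The picture shows the bar top centred at about (350,240) in the crop. That's roughly 3 mm in +y from the fit, and the fingertips are at (338,206) as projected. I'll correct for that and push.

Emit:
move_arm(
  targets=[
    [[-2,3,2],[0,0,0],1],
    [[-2,3,7],[0,0,0],1],
    [[-2,3,11],[0,0,0],1],
    [[-2,3,14],[0,0,0],1],
    [[-2,3,15],[0,0,0],1],
  ],
)

```text
clock: 4.55
tcp_pos: [0.5709, -0.1095, 0.0989]
orientation: [0.002, 0.13, 0.992, -0.0]
wrist_force: [-1.5, 1.4, 8.6]
finger_gap: -0.0002
grip_force: 4.3
```

Emit:
move_arm(
  targets=[
    [[0,0,2],[0,0,0],1],
    [[0,0,3],[0,0,0],1],
    [[0,0,3],[0,0,0],1],
  ],
)

```text
clock: 4.92
tcp_pos: [0.5704, -0.1093, 0.0953]
orientation: [0.001, 0.13, 0.992, -0.0]
wrist_force: [-0.6, -0.4, 5.7]
finger_gap: -0.0002
grip_force: 2.7
```

Emit:
move_arm(
  targets=[
    [[0,0,-15],[0,0,0],1],
    [[0,0,-40],[0,0,0],1],
    [[0,0,-70],[0,0,0],0.2],
    [[0,0,-70],[0,0,0],0.2],
    [[0,0,-70],[0,0,0],0.2],
  ],
)

```text
clock: 5.55
tcp_pos: [0.5695, -0.1091, 0.1641]
orientation: [-0.0, 0.13, 0.992, 0.0]
wrist_force: [0.1, 0.7, 0.5]
finger_gap: 0.0341
grip_force: 0.0
```

```bash
python3 d.py .5695 -.109 .094 75.1; python3 - <<'E'
from h import *
c=env.read_camera("scene");p=c["pixels"][:,:,::-1];u=proj([.567,-.1115,.09],c).astype(int);print(u)
cv2.imwrite("pics/c.png",cv2.resize(p[u[1]-50:u[1]+30,u[0]-50:u[0]+50],None,fx=7,fy=7,interpolation=2))
T=env.get_state()["tcp_pos"];f=lambda q:((proj(q,c)-u+[50,50])*7).round()
for z in(.104,.122):print("top",f([.570,-.109,z]),"+10mm dock y",f([.570+.00257,-.109+.00966,z]))
E
```

```text
5.55 [ 0.5695 -0.1091  0.1641] shift [ 0.   0.1 70.1] tool y [0.258 0.966 0.   ] turn10 -0.0034083824086238224 F [0.1 0.7 0.5] 0.03414427649764455 [-0.33  0.35 -0.07  1.15  0.   -0.07]
[210 181]
top [346. 311.] +10mm dock y [376. 318.]
top [336. 250.] +10mm dock y [366. 257.]
```

View pics/c.png

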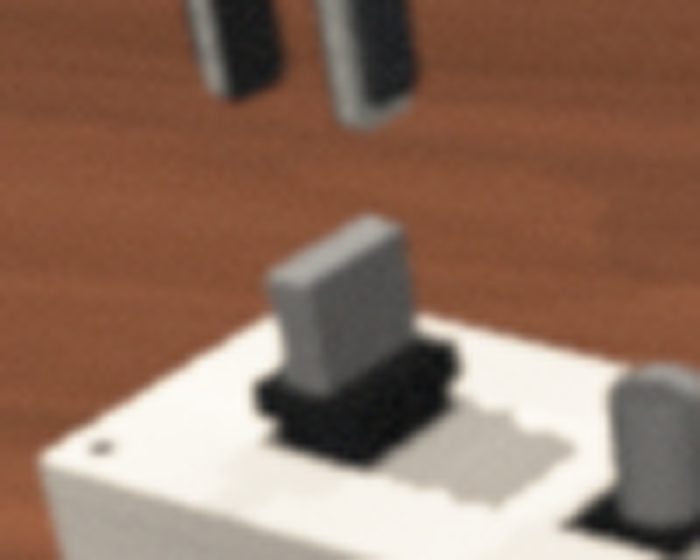

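The cassette has sprung up with its block top above the dock. The bar top is at crop (338,253), within 1 mm of the estimate. Now I grasp it.

Emit:
move_arm(
  targets=[
    [[0,1,25],[0,0,0],0.2],
    [[0,1,50],[0,0,0],0.2],
    [[0,1,67],[0,0,0],0.2],
    [[0,1,67],[0,0,0],0.2],
    [[0,1,67],[0,0,0],0.2],
  ],
  squeeze=40,
)

```text
clock: 6.22
tcp_pos: [0.5699, -0.1082, 0.0973]
orientation: [-0.0, 0.13, 0.992, 0.0]
wrist_force: [0.1, -0.1, 0.5]
finger_gap: 0.0339
grip_force: 0.0
```

Emit:
move_arm(
  targets=[
    [[0,0,0],[0,0,0],0.6],
    [[0,0,0],[0,0,0],1],
    [[0,0,0],[0,0,0],1],
    [[0,0,0],[0,0,0],1],
    [[0,0,0],[0,0,0],1],
  ],
)

```text
clock: 6.85
tcp_pos: [0.5702, -0.1099, 0.098]
orientation: [0.0, 0.13, 0.991, -0.002]
wrist_force: [-0.7, -5.4, -0.9]
finger_gap: 0.0133
grip_force: 38.6
```

Emit:
move_arm(
  targets=[
    [[0,-2,0],[0,0,0],1],
    [[0,-2,-8],[0,0,0],1],
    [[0,-2,-18],[0,0,0],1],
    [[0,-2,-28],[0,0,0],1],
    [[0,-2,-40],[0,0,0],1],
  ],
)

```text
clock: 7.48
tcp_pos: [0.5697, -0.1095, 0.1384]
orientation: [0.0, 0.13, 0.992, 0.001]
wrist_force: [0.5, -0.3, -0.6]
finger_gap: 0.0132
grip_force: 39.1
```

Emit:
move_arm(
  targets=[
    [[0,0,-20],[0,0,0],1],
    [[0,0,-45],[0,0,0],1],
    [[0,0,-60],[0,0,0],1],
    [[0,0,-60],[0,0,0],1],
  ],
)

```text
clock: 7.98
tcp_pos: [0.5704, -0.1101, 0.1989]
orientation: [0.002, 0.13, 0.992, -0.0]
wrist_force: [-0.4, -0.2, -2.1]
finger_gap: 0.0134
grip_force: 39.1
```

```bash
python3 d.py .549 .3100 .12 70.4; python3 - <<'E'
from h import *
c=env.read_camera("scene");cv2.imwrite("pics/d.png",c["pixels"][60:300,120:500,::-1])
E
```

```text
7.975 [ 0.5704 -0.1101  0.1989] shift [129.1 400.4  78.6] tool y [0.257 0.966 0.   ] turn10 0.46857466341187004 F [-0.4 -0.2 -2.1] 0.013438467997061452 [-0.33  0.33 -0.01  1.23  0.   -0.07]
```

View pics/d.png

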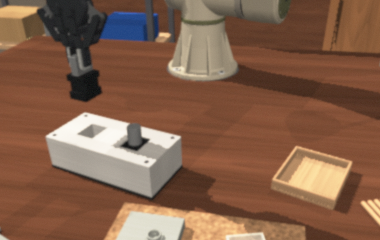

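The cassette is held upright above the dock, the left bay is empty, and the knob cassette is still in its bay. I'll carry it to the tray, turning to match.

Emit:
move_arm(
  targets=[
    [[8,25,0],[0,0,0],1],
    [[21,65,0],[0,0,0],1],
    [[35,110,0],[0,0,0],1],
    [[50,155,0],[0,0,0],1],
    [[64,200,0],[0,0,0.2],1],
  ],
)

```text
clock: 8.65
tcp_pos: [0.5582, 0.1011, 0.1959]
orientation: [-0.001, 0.148, 0.989, -0.0]
wrist_force: [0.1, 0.0, -0.4]
finger_gap: 0.013
grip_force: 39.0
```

Emit:
move_arm(
  targets=[
    [[14,45,0],[0,0,0.1],1],
    [[28,90,0],[0,0,0.2],1],
    [[42,135,0],[0,0,0.3],1],
    [[54,175,0],[0,0,0.3],1],
    [[60,195,0],[0,0,0.3],1],
  ],
)

```text
clock: 9.28
tcp_pos: [0.5576, 0.3055, 0.1957]
orientation: [-0.001, 0.172, 0.985, -0.0]
wrist_force: [0.2, -1.0, -1.6]
finger_gap: 0.0134
grip_force: 39.0
```

```bash
python3 d.py .549 .3100 .075 70.4
```

```text
9.275 [0.5576 0.3055 0.1957] shift [  9.3   1.4 120.7] tool y [ 0.339  0.941 -0.001] turn10 -0.020990796319333073 F [ 0.2 -1.  -1.6] 0.013368010820759484 [0.38 0.45 0.15 1.28 0.   0.72]
```

Emit:
move_arm(
  targets=[
    [[9,1,30],[0,0,0],1],
    [[9,1,65],[0,0,0],1],
    [[9,1,100],[0,0,0],1],
    [[9,1,122],[0,0,0],1],
    [[9,1,127],[0,0,0],1],
  ],
)

```text
clock: 9.9
tcp_pos: [0.5488, 0.3063, 0.0678]
orientation: [-0.002, 0.173, 0.985, -0.001]
wrist_force: [0.2, -0.9, -1.4]
finger_gap: 0.0134
grip_force: 39.1
```

Emit:
move_arm(
  targets=[
    [[0,0,3],[0,0,0],1],
    [[0,0,5],[0,0,0],1],
    [[0,0,7],[0,0,0],1],
    [[0,0,7],[0,0,0],1],
  ],
)

```text
clock: 10.4
tcp_pos: [0.5506, 0.3078, 0.0637]
orientation: [0.0, 0.173, 0.985, 0.0]
wrist_force: [-0.1, -0.3, -0.9]
finger_gap: 0.0134
grip_force: 39.1
```

```bash
python3 d.py .549 .3100 .06 70.4; python3 - <<'E'
from h import *
c=env.read_camera("scene");cv2.imwrite("pics/e.png",cv2.resize(c["pixels"][160:290,370:500,::-1],None,fx=4,fy=4,interpolation=2))
E
```

```text
10.4 [0.5506 0.3078 0.0637] shift [2.3 1.6 3.7] tool y [0.341 0.94  0.   ] turn10 -0.03317115885709967 F [-0.1 -0.3 -0.9] 0.013401498007355477 [ 0.38  0.51 -0.08  0.98  0.    0.73]
```

View pics/e.png

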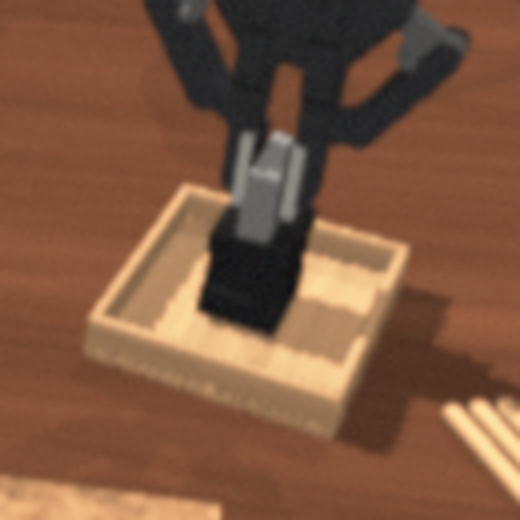

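The cassette hangs inside the tray walls, close to the floor at crop (245,280). I'll lower it gently until it touches.

Emit:
move_arm(
  targets=[
    [[0,0,1],[0,0,0],1],
    [[0,0,2],[0,0,0],1],
    [[0,0,3],[0,0,0],1],
    [[0,0,3],[0,0,0],1],
  ],
)

```text
clock: 10.95
tcp_pos: [0.5503, 0.3076, 0.0602]
orientation: [-0.0, 0.173, 0.985, -0.0]
wrist_force: [0.1, -0.1, -0.6]
finger_gap: 0.0134
grip_force: 39.1
```

Emit:
move_arm(
  targets=[
    [[0,0,1],[0,0,0],1],
    [[0,0,1.5],[0,0,0],1],
    [[0,0,1.5],[0,0,0],1],
  ],
)

```text
clock: 11.32
tcp_pos: [0.5505, 0.3077, 0.0599]
orientation: [0.0, 0.173, 0.985, 0.0]
wrist_force: [-1.2, -0.9, 6.2]
finger_gap: 0.0133
grip_force: 40.0
```

It's on the floor. I'll release and retreat.

Emit:
move_arm(
  targets=[
    [[0,0,-1],[0,0,0],0.5],
    [[0,0,-1],[0,0,0],0.2],
    [[0,0,-1],[0,0,0],0.2],
    [[0,0,-1],[0,0,0],0.2],
  ],
)

```text
clock: 11.82
tcp_pos: [0.5504, 0.3077, 0.0596]
orientation: [-0.0, 0.173, 0.985, 0.0]
wrist_force: [0.6, 1.0, -0.4]
finger_gap: 0.0342
grip_force: 0.0
```

Emit:
move_arm(
  targets=[
    [[0,0,-10],[0,0,0],0.2],
    [[0,0,-35],[0,0,0],0.2],
    [[0,0,-75],[0,0,0],0.2],
    [[0,0,-110],[0,0,0],0.2],
    [[0,0,-120],[0,0,0],0.2],
  ],
)

```text
clock: 12.45
tcp_pos: [0.552, 0.3083, 0.1834]
orientation: [0.002, 0.173, 0.985, 0.001]
wrist_force: [0.4, 0.7, -0.4]
finger_gap: 0.0342
grip_force: 0.0
```

```bash
python3 d.py .549 .3100 .06 70.4; python3 - <<'E'
from h import *
c=env.read_camera("scene");cv2.imwrite("pics/f.png",cv2.resize(c["pixels"][130:290,150:500,::-1],None,fx=2.2,fy=2.2,interpolation=2))
E
```

```text
12.45 [0.552  0.3083 0.1834] shift [3.900e+00 1.000e-01 1.234e+02] tool y [0.341 0.94  0.004] turn10 -0.03302088491413428 F [ 0.4  0.7 -0.4] 0.03417555706355454 [0.38 0.44 0.11 1.24 0.   0.73]
```

View pics/f.png

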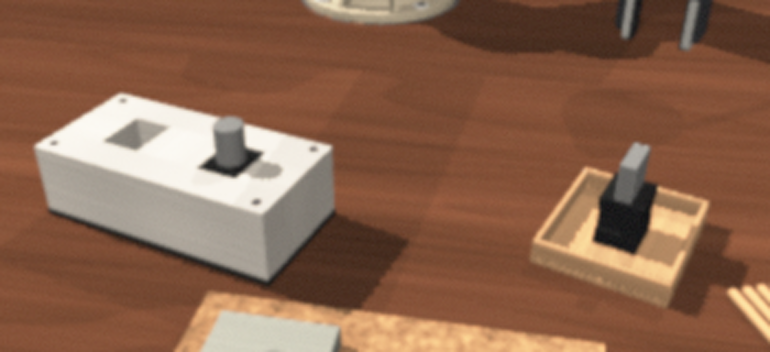

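The bar cassette stands upright in the tray at crop (627,205). The knob cassette is flush in its bay at (228,150), and the gripper is clear of both.

```bash
python3 -c "
from workcell import env
print(env.hand_in())"
```

```text
the job is handed in; nothing more can be done
None
```

The bar cassette was unlatched, drawn out and stood upright in the wooden tray, the knob cassette was left flush in its bay, and the job was handed in at about 12.5 s.

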